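Hang the slide tray on the reading stand by its keyhole

ROBOT

A 6-joint arm with a two-finger parallel gripper is mounted at the origin on the work surface. World frame = base frame: x ahead of the robot, y to its left, z up, the work surface at z = 0. Lengths are in mm, angles in rad, forces in N, time in s.
With the tool pointing down it reaches from about 350 to 875 mm from the base axis. Payload 4.2 kg.
Tool frame: the origin (TCP) lies between the finger pads, 19 mm behind the fingertips; this is the grasp point; z points along the fingers, y is the line along which they close (so a half turn about z gives the same grasp; the last joint's range is limited). The gripper opens to 85 mm and grips with 20 to 120 N. Pads are 22 mm wide; open, the fingers measure 114 mm over their backs; the gripper's body (76 mm by 85 mm) begins 54 mm behind the grasp point. The pads swing forward as they close: fully open they stand 13 mm farther back than shut.
Start: joints at [-1.026, 0.385, 0.008, 0, -1.194, -0.259], TCP at [176.219, -599.622, 250.012] pointing down, gripper open.
Joint ranges: [-3.14, 3.14], [-1.21, 2.06], [-1.07, 1.41], [-3.16, 2.05], [-2.99, -0.16], [-3.1, 3.1]. Speed limits (rad/s): [2.79, 2.79, 3.14, 3.14, 3.14, 3.14].

INTERFACE

Orientations are given as a unit quaternion [x, y, z, w].
In Python, from bench import read_state, get_image, job_done, recognise, place_of gives the robot as it stands. The module is installed in compiled form; this text tells all that it offers.
- The arm moves only by the tool carry_out, never from a script. Its arguments are lists of equal length, an entry for each row: "slide": the shift along the tool's x, y, z in m, a list of three; "roll": the turn about the tool's z in degrees; "claw": the finger opening in m, from 0 to 0.0854. A call has 1 to 8 rows; each row is the pose to reach, as a shift and turn from the pose commanded when the call began, along the tool's axes at that moment; what a row does not reach only later rows make up. A row lasts 1/8 s, in which the tool goes at most 62.5 mm and 10.7 degrees, less where a joint would pass 70% of its speed; a pose out of reach is approached as far as the arm can. A call with a gripper value outside its range is refused whole. The fingers move at their own pace and stop on an object; the grip force is fixed at half the most. Time passes only in rows, so rows that repeat a pose let the fingers close. It gives the time, the measured TCP pose, the force, the opening and the grip force at its end, in the units of the state.
- read_state(): the state, without advancing time (a new reading comes with each control period).
- get_image(name): name is "side" or "top"; returns a dict with "img" (480x640x3 uint8, red, green, blue), "z_map" (480x640 float32, mm along the optical axis (not along the pixel's ray), 0 where there is no reading), "mtx" (3x3 intrinsics, pixels), "world_from_camera" (4x4, takes a point from camera to world coordinates). Camera axes: x right, y up, looking along -z (the intrinsics and any distortion apply to the point x, -y, -z); pixel columns grow to the right and rows downward; lengths in mm; the calibration is good to about 2 mm. A picture is of the moment at which its call begins.
- job_done(): hands the job in; it is judged then, once.
Trained networks look in a picture, given as the dict that the camera call returned (one of the last four; its "shot" number tells which), for a name from the list of things; names that differ only in an ending like _2 or _b are one class to them, and where a whole thing is asked for, a point or a joint stands for the part that bears it (a point fixed in the world has none). Each returns a list of dicts, best first, with "conf" (0 to 1); they miss things now and then, are a little off and sometimes report something else, mostly with a low value. They report only what shows in the picture. A call takes as long as a camera call. They do not tell look-alikes from the thing itself.
- recognise(picture, thing): "at" ([column, row] in pixels, amid what is visible of it).
- place_of(picture, thing): "at" ([column, row] in pixels: a listed point, or the origin of a listed thing).
The state is a dict: "clock": time; "joints": joint angles; "joint_vel": joint speeds; "joint_efforts": joint torques, N m; "position": TCP position; "ee_rot": TCP orientation; "contact_force": force on the tool from outside, world axes, zero at the start; "wrist_torque": the same for the moment, N m; "gripper_width": finger opening in mm; "grasp_force": force on a finger pad.
Only numpy, scipy, OpenCV 4.12 (cv2) and the standard library are available. Lean on these libraries where they do the work, as an engineer would, in place of code of your own. Each camera call takes 0.05 s, during which the arm holds its last target. There are 200 camera calls.

TASK

Pick up the aluminium slide tray by its black grip and hang it on the sloped reading stand: press the large end of its keyhole over the head of the stud, push the tray down against the spring pad and slide it down the slope until it is fully home and locked under the head, square with the stand, then let go. The stud is clamped somewhere along its cross slot, so feel for it gently and never push the tray against the stand with more than about 30 N. Leave everything else on the bench where it is.

Things in the scene. Friction and masses are not known exactly. Their poses are not given: they have to be found in the camera images.
- tray: Loose 0.3 kg aluminium tray, plate 110 (x) x 140 (y) x 5 thick with two glued glass slides, lying flat on the bench, grip up. Origin: centre of the underside; z up out of the plate; x from the grip towards the keyhole's narrow end. A keyhole goes through it on y = 0. Home on the stand: origin at board x = -32, underside at board z about 7, its x along the board's x (up the slope).
- grip (a point): Middle of the tray's black grip (tray x = -30, y = 0, z = 30), good for the TCP. The grip is an upright wall 12 thick (along tray x), 40 long (along tray y), from z = 5 to 43: pinch it across its thickness. It has plain hard-plastic friction and needs a firm grip.
- keyhole (a point): Centre of the keyhole's large end on the tray's underside (tray x = 8, y = 0): an eight-sided through hole 20 across flats. A slot 11 wide runs from it towards tray +x and ends at tray x = 36.
- slot_end (a point): Where the stud's axis is in the narrow slot when the tray is fully home, on the underside (tray x = 32: 24 from the large end's centre).
- board: White board, 170 x 200, of the fixed reading stand, rising at 20 degrees; low edge (blue strip) towards the robot at yaw 0. Tilted frame: x up the slope, y along the width, z straight out of the board. Origin on its surface, midway along the stud's cross slot; it runs from x = -110 to 60. All below is in this frame.
- stud_mid (a point): Middle of the stud's range, at head-top height (board 0, 0, 16). The steel stud with brass head stands square on the board at x = 0 and at a y from -9 to 9 that no pose reports; it is clamped. Neck 8 in diameter, z = 0 to 12; head 16 in diameter, z = 12 to 16. A tray lying on the head has its underside at z = 16.
- pad_top (a point): Centre of the free top of the black spring pad (board -20, 0, 10), 80 (x) x 110 (y). It gives along -z by 6 mm: starts at about 2 N, pushes with about 7 N at its stop. Tray dropped over the head: underside z = 10. Press it below z = 7 (best about 5.5) to pass under the head, keep it pressed and slide it 24 mm towards -x to a hard end; then the pad lifts it against the head.
- dropper_bottle: Bystander: small closed amber dropper bottle, diameter 30, 70 tall, standing; origin at the centre of its underside.
- slide_mailer: Bystander: small blue plastic slide mailer, 50 x 35 x 22 tall; origin at the centre of its underside.
- mug: Bystander: white mug, diameter 76, 90 tall, its handle points to its own +y; origin at the centre of its underside.
- coverslip_box: Bystander: green coverslip box, 60 x 60 x 30 tall; origin at the centre of its underside.
- slide_box: Bystander: flat orange slide box, 90 x 160 x 35 tall; origin at the centre of its underside.
- spray_bottle: Bystander: white bottle with a blue cap, diameter 72, 200 tall; origin at the centre of its underside.
Mind the look-alikes: they are no part of the job. Several things have the shape of the tray; the one meant has the colours described above.

How it is judged (in metres and radians):
On the way:
1. the large end of the keyhole is down over the stud's head, the tray resting on the spring pad (z of tray in the frame of board between 0.002 and 0.0125 m and x of tray in the frame of board between -0.014 and -0.002 m and y of tray in the frame of board between -0.014 and 0.014 m and angle between the z axis of tray and the z axis of board, either way round below 0.1 rad), for 0.05 s.
At the end, for the whole second after the job is handed in: Tray locked on the stud, released, at rest: its origin 29 to 36 mm down-slope of the stud line and within 14 mm sideways of its middle, underside 2 to 9 mm off the board, flat with the board within 0.06 rad and its x along the board's x within 0.15 rad (x of tray in the frame of board between -0.036 and -0.029 m and y of tray in the frame of board between -0.014 and 0.014 m and z of tray in the frame of board between 0.002 and 0.009 m and angle between the z axis of tray and the z axis of board, either way round below 0.06 rad and angle between the x axis of tray and the x axis of board, either way round below 0.15 rad and linear speed of tray below 0.01 m/s and contact force between the fingers and tray below 0.1 N); the robot touches nothing.
It fails at once if the tray is pushed against the stand, pad or stud with more than 35 N (contact force between tray and board above 35 N).
It fails at once if a bystander (bottle, mailer, mug or box) is moved by more than 25 mm (distance of any of dropper_bottle, slide_mailer, mug, coverslip_box, slide_box, spray_bottle from where it was at the start of the episode above 0.025 m).
It also fails if it takes over 51 s, if anything falls off the work surface, if the arm or the gripper's body presses on something with over 40 N, if the wrist force passes 120 N, or if a joint passes its speed limit or range.

## Working session

There is one attempt and no reset: what is moved stays moved. The work goes in short steps, Python scripts to look and compute and a tool call to move; the robot and the scene stay as the last step left them, time stands still between calls to the robot, and variables do not carry over. Pictures are saved under pics/ and viewed, at most 10 in all, crops included, and the job is handed in when it is done.

Besides the shell and the picture viewer there is one more tool, called after "Emit:" as name(argument=value, ...) on one line, values as JSON. carry_out: Moves the arm, as the interface text tells. Its arguments: {"type":"object","properties":{"slide":{"type":"array"},"roll":{"type":"array"},"claw":{"type":"array"}},"required":["slide","roll","claw"]}

```bash
mkdir -p pics; cat > h.py <<'E'
import numpy as np, cv2
from bench import *
from scipy.spatial.transform import Rotation as R
def save(p,n): cv2.imwrite('pics/'+n,p["img"][:,:,::-1])
def world(p,u,v,z=None):
    K=p["mtx"];T=p["world_from_camera"]
    d=z if z is not None else p["z_map"][int(round(v)),int(round(u))]
    x=(u-K[0,2])/K[0,0]*d;y=(v-K[1,2])/K[1,1]*d
    return (T@np.array([x,-y,-d,1]))[:3]
def cloud(p):
    K=p["mtx"];T=p["world_from_camera"];v,u=np.mgrid[:480,:640];d=p["z_map"]
    c=np.stack([(u-K[0,2])/K[0,0]*d,-(v-K[1,2])/K[1,1]*d,-d,np.ones_like(d)],-1)
    return (c@T.T)[...,:3]
E
python3 - <<'E'
from h import *
np.set_printoptions(precision=1,suppress=True)
for n in("top","side"):
    p=get_image(n);save(p,n+"0.png");print(n,[k for k in p],p["mtx"].tolist());print(p["world_from_camera"])
    for t in("tray","grip","keyhole","slot_end","board","stud_mid","pad_top"):
        for r in place_of(p,t)[:3]:
            u,v=r["at"];print(t,round(r["conf"],2),np.array(r["at"]),world(p,u,v) if 0<=u<639 and 0<=v<479 else'')
print(read_state())
E
```

```text
top ['img', 'z_map', 'mtx', 'world_from_camera', 'shot'] [[555.8174775270791, 0.0, 318.25282916169476], [0.0, 555.8174775270791, 234.0302409543049], [0.0, 0.0, 1.0]]
[[   0.     1.    -0.2  325.1]
 [  -1.     0.     0.    68.3]
 [   0.     0.2    1.  1437.8]
 [   0.     0.     0.     1. ]]
tray 0.93 [179.5 298.7] [423.6 406.4  -0.3]
tray 0.9 [272.1 247.2] [564.2 174.6   2.5]
tray 0.82 [403.3 334.1] [ 349.9 -169.     1.5]
grip 0.8 [272.  254.6] [538.9 171.2  39.6]
grip 0.74 [414.  342.9] [ 328.5 -189.4   38.3]
grip 0.59 [187.  296.6] [426.6 378.7  39.7]
keyhole 0.91 [272.2 243.3] [576.4 175.6  -8.5]
keyhole 0.88 [174.5 298.5] [423.5 418.6   2.5]
keyhole 0.68 [395.8 334.9] [ 347.3 -149.6    2.9]
slot_end 0.78 [164.6 298.2] [423.5 443.5   4. ]
slot_end 0.74 [390.9 326.7] [ 367.5 -136.9    4.1]
slot_end 0.58 [272.3 233. ] [602.  175.7   2.6]
board 0.71 [428.9 233.6] [ 597.7 -220.9   78. ]
board 0.56 [340.2 305.5] [416.5  -5.6  20.9]
stud_mid 0.85 [430.5 233.7] [ 596.5 -223.8   83.1]
stud_mid 0.33 [425.2 232.7] [ 599.2 -211.1   80.8]
pad_top 0.76 [432.5 240.6] [ 581.9 -231.7   68.8]
side 
[... 763 characters left out ...]
427.1 254.4] [ 367.1 -129.     3.4]
slot_end 0.62 [285.  437.8] [421.5 444.9   3.5]
board 0.57 [361.8 185.7] [ 593.8 -201.    71.9]
stud_mid 0.67 [289.5 307.8] [575.6 185.5   8. ]
stud_mid 0.6 [364.2 180. ] [ 595.5 -217.    78.6]
pad_top 0.93 [369.4 182.7] [ 582.7 -223.4   70. ]
{'clock': 0.8, 'joints': array([-1. ,  0.4,  0. , -0. , -1.2, -0.3]), 'joint_vel': array([-0.,  0.,  0., -0., -0., -0.]), 'joint_efforts': array([ -0. , -39.2,  18.9,   4.2,  -0. ,  -0. ]), 'position': array([ 176.2, -599.6,  250. ]), 'ee_rot': array([-0.1,  1. , -0. ,  0. ]), 'contact_force': array([ 0.6, -1. ,  0.5]), 'wrist_torque': array([-0.1, -0. , -0. ]), 'grasp_force': 0.0, 'gripper_width': 85.75318875147994}
```

View pics/top0.png

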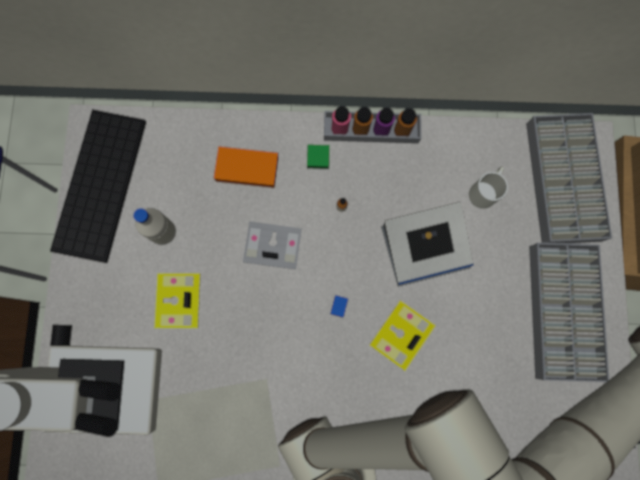

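View pics/side0.png

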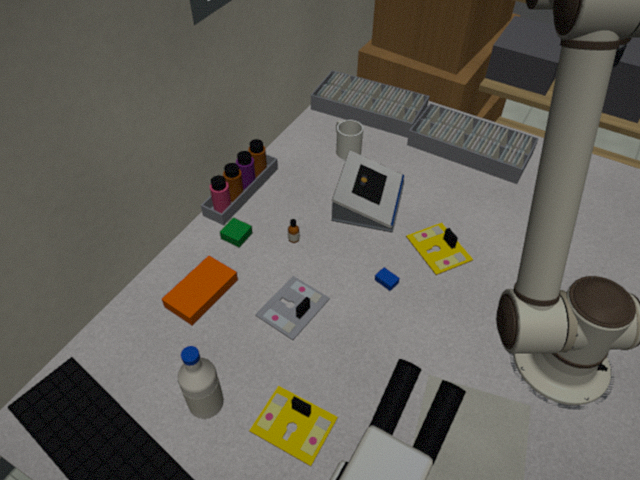

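The top image shows three tray-shaped things: grey at (272,247), yellow at (177,300) and yellow at (403,335). The aluminium (grey) one is the tray. The stand is at (428,242) with the brass head at about (430,235). I'll fit the poses from depth and check one crop.

```bash
cat > m.py <<'E'
from h import *
np.set_printoptions(precision=2,suppress=True)
ims=[]
for n in("top","side"):
    p=get_image(n);C=cloud(p);I=p["img"].astype(int);ok=p["z_map"]>0
    # grip: dark pts high near tray
    m=ok&(np.hypot(C[...,0]-555,C[...,1]-175)<110)&(C[...,2]>30)&(C[...,2]<60)
    g=C[m];print(n,"grip",len(g),g.mean(0),np.percentile(g,[2,50,98],axis=0))
    # tray plate outline
    m=ok&(np.hypot(C[...,0]-560,C[...,1]-175)<110)&(C[...,2]>2.5)&(C[...,2]<9)
    m=cv2.morphologyEx(m.astype(np.uint8),cv2.MORPH_OPEN,np.ones((2,2)))>0
    q=C[m];r=cv2.minAreaRect(q[:,:2].astype(np.float32));print("plate",len(q),r,np.median(q[:,2]))
    # board plane: white pts
    m=ok&(abs(C[...,0]-590)<130)&(abs(C[...,1]+222)<140)&(C[...,2]>15)&(C[...,2]<110)&(I.min(-1)>120)
    q=C[m]
    w=np.ones(len(q),bool)
    for _ in range(8):
        A=np.c_[q[:,:2],np.ones(len(q))];s=np.linalg.lstsq(A[w],q[w,2],rcond=None)[0];w=abs(A@s-q[:,2])<(8 if _<3 else 3)
    nrm=np.array([-s[0],-s[1],1]);nrm/=np.linalg.norm(nrm)
    print("board n",nrm,"tilt",np.degrees(np.arccos(nrm[2])),"dir",np.degrees(np.arctan2(-nrm[1],-nrm[0])),s,w.sum())
    # in-plane outline
    ex=np.array([-nrm[0],-nrm[1],0]);ex/=np.linalg.norm(ex)
    B=q[w]; zx=np.array([0,0,1]); X=zx-nrm*nrm[2];X/=np.linalg.norm(X);Y=np.cross(nrm,X)
    o=np.array([597,-222,0]);o[2]=s@[o[0],o[1],1]
    L=np.c_[(B-o)@X,(B-o)@Y]
    r=cv2.minAreaRect(L.astype(np.float32));print("outline",r, "X",X,"Y",Y)
    c=o+X*r[0][0]+Y*r[0][1];print("centre",c)
    # dark pad
    H=(C-o)@nrm
    m=ok&(I.max(-1)<70)&(abs(C[...,0]-585)<70)&(abs(C[...,1]+222)<80)&(H>5)&(H<15)
    q=C[m];r2=cv2.minAreaRect(np.c_[(q-o)@X,(q-o)@Y].astype(np.float32));print("pad",len(q),r2,o+X*r2[0][0]+Y*r2[0][1]+nrm*10,np.median(H[m]))
    m=ok&(I[...,0]-I[...,2]>35)&(abs(C[...,0]-590)<60)&(abs(C[...,1]+222)<60)
    q=C[m];print("head",len(q),np.median(q,0),np.median(H[m]), (q.mean(0)-o)@X,(q.mean(0)-o)@Y)
    v,u=np.nonzero(m);print(u.mean(),v.mean())
    c=(430,240) if n=="top" else (370,185)
    for c in ([(428,242),(272,247)] if n=="top" else [(368,185),(292,307)]):
        ims.append(cv2.resize(p["img"][c[1]-50:c[1]+50,c[0]-66:c[0]+66,::-1],(396,300),interpolation=3))
cv2.imwrite("pics/crop1.png",np.vstack([np.hstack(ims[:2]),np.hstack(ims[2:])]))
E
python3 m.py
```

```text
top grip 82 [538.84 177.42  41.6 ] [[532.23 158.38  34.02]
 [539.08 177.49  42.27]
 [545.04 196.33  46.66]]
plate 869 ((474.5321044921875, 161.48793029785156), (318.41851806640625, 150.58644104003906), 6.620627403259277) 4.614958960923786
board n [-0.33 -0.09  0.94] tilt 19.872206567484543 dir 15.971645164952353 [   0.35    0.1  -123.57] 2249
outline ((-4.904441833496094, -28.983322143554688), (257.9148864746094, 186.43324279785156), 89.9408950805664) X [0.9  0.26 0.34] Y [-0.28  0.96 -0.  ]
centre [ 600.54 -251.13   59.33]
pad 1066 ((-15.58486557006836, 1.1768646240234375), (107.0150146484375, 76.9162368774414), 89.90677642822266) [ 579.32 -225.84   65.11] 10.702531823417065
head 37 [ 594.49 -218.59   77.88] 16.257427190158147 4.1611771121312 3.8324924880252733
428.02702702702703 234.8918918918919
side grip 125 [542.51 183.15  41.39] [[536.21 162.12  31.07]
 [542.01 183.46  42.58]
 [550.57 201.17  47.88]]
plate 1730 ((350.477783203125, 406.14794921875), (195.25660705566406, 805.0150146484375), 41.15168762207031) 5.760934915212715
board n [-0.33 -0.1   0.94] tilt 20.06344203496893 dir 16.228654687520333 [   0.35    0.1  -125.42] 1674
outline ((-6.30181884765625, -26.944793701171875), (179.32513427734375, 257.57281494140625), 1.4122412204742432) X [0.9  0.26 0.34] Y [-0.28  0.96 -0.  ]
centre [ 598.85 -249.53   58.84]
pad 812 ((-11.597822189331055, 0.8643989562988281), (119.98739624023438, 79.4909896850586), 89.78192901611328) [ 583.   -225.17   66.41] 10.366603403538345
head 27 [ 597.99 -218.47   76.64] 15.271690993750411 7.657000605616674 1.152968746267633
363.51851851851853 179.40740740740742
```

View pics/crop1.png

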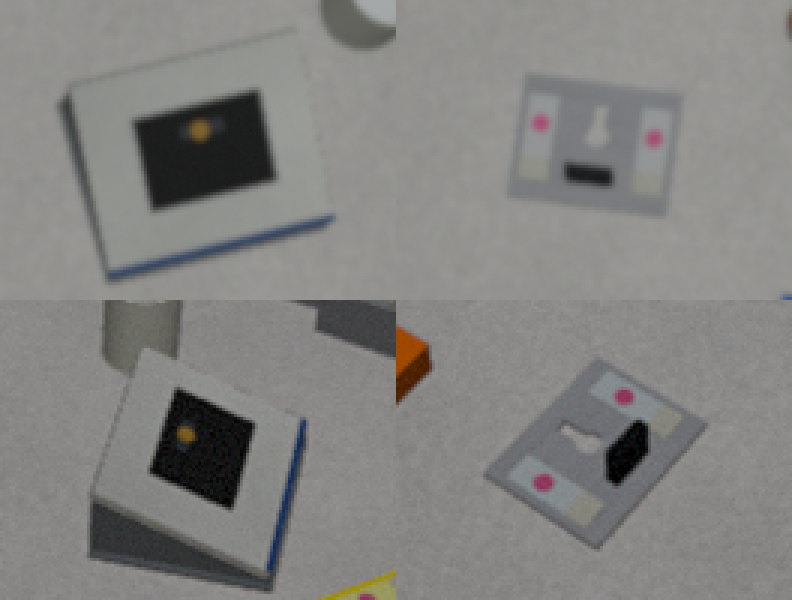

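The crop confirms it: the grey tray's keyhole narrow end points away from the robot, its yaw is about -8° and the stand's yaw is about 16°. The brass head is slightly +y of the slot middle. The tool can't be tilted, so I'll pinch the grip along its 40 mm length. That lets the tray pivot to the 20° slope about the closing axis.

```bash
cat >> h.py <<'E'
def atz(p,u,v,z):
    a=world(p,u,v,500.);b=world(p,u,v,1500.);return a+(b-a)*(z-a[2])/(b[2]-a[2])
E
python3 - <<'E'
from h import *
np.set_printoptions(precision=3,suppress=True)
p=get_image("top")
f=lambda x,y,c:(c[0]-66+x/3-.33,c[1]-50+y/3-.33)
P=[atz(p,*f(x-396,y,(272,247)),5) for x,y in[(527,73),(683,93),(667,215),(508,195)]]
P=np.array(P);c=P.mean(0);print(P,c)
x=(P[0]+P[1]-P[2]-P[3]);y=P[0]+P[3]-P[1]-P[2];print(np.linalg.norm(x)/2,np.linalg.norm(y)/2,np.degrees([np.arctan2(x[1],x[0]),np.arctan2(-y[0],y[1])]))
for n in("top","side"):
    p=get_image(n);C=cloud(p);I=p["img"]
    m=(np.hypot(C[...,0]-540,C[...,1]-180)<40)&(C[...,2]>39.5)&(I.max(-1)<70)
    print(n,cv2.minAreaRect(C[m][:,:2].astype(np.float32)),C[m].mean(0))
    m=(np.hypot(C[...,0]-540,C[...,1]-180)<40)&(I.max(-1)<60);v,u=np.nonzero(m);print(u.mean(),v.mean(),m.sum())
    # model projections of grip blob centre
    for gx,gy in((c[0]-29.7,c[1]+4.2),):
        a=np.radians(-8);r=np.array([[np.cos(a),-np.sin(a)],[np.sin(a),np.cos(a)]])
        Q=[]
        for sx in(-6,6):
            for sy in(-20,20):
                for z in(5,43):
                    Q.append(np.r_[np.array([gx,gy])+r@[sx,sy],z])
        T=np.linalg.inv(p["world_from_camera"]);q=(np.c_[Q,np.ones(8)]@T.T)[:,:3]*[1,-1,-1]
        q=q@p["mtx"].T;q=q[:,:2]/q[:,2:]
        h=cv2.convexHull(q.astype(np.float32));M=cv2.moments(h);print("model blob",M["m10"]/M["m00"],M["m01"]/M["m00"],M["m00"])
s=read_state();print(R.from_quat(s["ee_rot"]).as_matrix(),s["position"],s["clock"])
E
```

```text
[[631.82  237.226   5.   ]
 [618.073  99.838   5.   ]
 [510.064 110.089   5.   ]
 [523.443 248.137   5.   ]] [570.85  173.822   5.   ]
108.70888771034618 138.38423135773382 [-5.586 -5.625]
top ((538.918701171875, 176.2173614501953), (35.83982849121094, 11.275964736938477), 84.82405853271484) [538.74  176.836  43.075]
269.6923076923077 254.76923076923077 65
model blob 269.72861263749047 254.53404812085793 110.79331513587385
side ((542.3328247070312, 180.88812255859375), (38.92256546020508, 11.887091636657715), 82.3602066040039) [542.591 180.878  43.624]
302.43617021276594 307.5585106382979 188
model blob 303.8067512326823 307.84735937249036 225.05041977809742
[[-0.959 -0.282  0.   ]
 [-0.282  0.959 -0.   ]
 [-0.    -0.    -1.   ]] [ 176.215 -599.616  250.035] 1.05
```

Emit:
carry_out(slide=[[-0.036,0.04,0],[-0.071,0.08,0],[-0.107,0.12,0],[-0.142,0.161,0],[-0.178,0.201,0],[-0.213,0.241,0],[-0.249,0.281,0],[-0.285,0.321,0]], roll=[0,0,0,0,0,0,0,0], claw=[0.085,0.085,0.085,0.085,0.085,0.085,0.085,0.085])

```text
clock: 2.05
position: [359.7, -209.7, 250.5]
ee_rot: [-0.142, 0.99, -0.0, 0.001]
contact_force: [0.8, -0.2, 0.6]
gripper_width: 85.1
grasp_force: 0.0
```

Emit:
carry_out(slide=[[-0.036,0.04,0],[-0.071,0.08,0],[-0.107,0.12,0],[-0.142,0.161,0],[-0.178,0.201,0],[-0.213,0.241,0.04],[-0.249,0.281,0.08],[-0.285,0.321,0.12]], roll=[4,8,12,16,20,22,22,22], claw=[0.085,0.085,0.085,0.085,0.085,0.085,0.085,0.085])

```text
clock: 3.05
position: [538.3, 169.2, 137.1]
ee_rot: [0.049, 0.999, 0.0, 0.001]
contact_force: [0.1, -1.1, 1.0]
gripper_width: 85.5
grasp_force: 0.0
```

Emit:
carry_out(slide=[[0,0.001,0.04],[0,0.001,0.08],[0,0.001,0.096],[0,0.001,0.096],[0,0.001,0.096],[0,0.001,0.096],[0,0.001,0.096],[0,0.001,0.096]], roll=[0,0,0,0,0,0,0,0], claw=[0.085,0.085,0.085,0.06,0.03,0.03,0.03,0.03])

```text
clock: 4.05
position: [539.9, 170.0, 44.8]
ee_rot: [0.048, 0.999, 0.002, 0.003]
contact_force: [-0.4, 3.4, 6.2]
gripper_width: 38.6
grasp_force: 60.6
```

```bash
python3 - <<'E'
from h import *
s=read_state();print(s["position"],s["contact_force"],s["wrist_torque"],s["gripper_width"],s["grasp_force"])
ims=[]
for n,c in(("top",(272,247)),("side",(300,300))):
    p=get_image(n);ims.append(cv2.resize(p["img"][c[1]-75:c[1]+75,c[0]-50:c[0]+50,::-1],(400,600),interpolation=3))
cv2.imwrite("pics/c2.png",np.hstack(ims))
s=read_state();print(s["position"],s["contact_force"],s["wrist_torque"],s["gripper_width"])
E
```

```text
[539.86476028 170.03706642  44.79129918] [-0.36656749  3.43135843  6.2085694 ] [0.7684813  0.03588151 0.04868622] 38.589521317470464 60.63909706659615
[539.84765446 170.04220048  44.7760391 ] [0.02186257 2.30981955 5.6569567 ] [0.74930369 0.07911732 0.02949286] 37.98531886119791
```

View pics/c2.png

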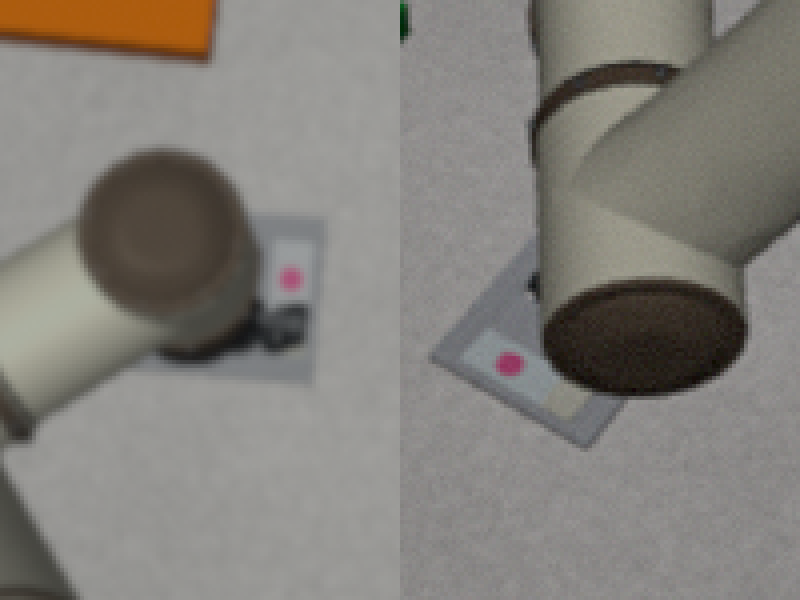

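The tray is unmoved (right edge still near px 301), with the fingers on the grip at 38.6 mm wide. The TCP is about 10 mm higher than intended, so only the top of the grip is held. I'll re-seat lower before lifting.

Emit:
carry_out(slide=[[0,0,0],[0,0,0],[0,0.003,0],[0,0.006,0],[0,0.006,0.004],[0,0.006,0.008],[0,0.006,0.008],[0,0.006,0.008]], roll=[0,0,0,0,0,0,0,0], claw=[0.06,0.07,0.07,0.07,0.07,0.07,0.07,0.07])

```text
clock: 5.15
position: [538.2, 174.5, 33.7]
ee_rot: [0.049, 0.999, -0.0, -0.0]
contact_force: [-0.5, -0.4, 0.2]
gripper_width: 70.1
grasp_force: 0.0
```

Emit:
carry_out(slide=[[-0.002,-0.004,0.0],[-0.002,-0.004,0.0],[-0.002,-0.004,0.0],[-0.002,-0.004,0.0],[-0.002,-0.004,0.0],[-0.002,-0.004,0.0],[-0.002,-0.004,0.0],[-0.002,-0.004,0.0]], roll=[0,0,0,0,0,0,0,0], claw=[0.07,0.07,0.05,0.03,0.03,0.03,0.03,0.03])

```text
clock: 6.15
position: [540.0, 170.4, 34.3]
ee_rot: [0.049, 0.999, 0.0, 0.0]
contact_force: [-0.3, -0.3, 5.0]
gripper_width: 38.6
grasp_force: 61.1
```

Emit:
carry_out(slide=[[0,0,-0.02],[0,0,-0.05],[0,0,-0.08],[0,0,-0.11],[0,0,-0.14],[0,0,-0.16],[0,0,-0.16],[0,0,-0.16]], roll=[0,0,0,0,0,0,0,0], claw=[0.03,0.03,0.03,0.03,0.03,0.03,0.03,0.03])

```text
clock: 7.15
position: [538.7, 169.9, 191.8]
ee_rot: [0.049, 0.999, -0.001, -0.002]
contact_force: [-0.4, 0.2, -3.3]
gripper_width: 39.0
grasp_force: 61.0
```

Lifted. Now I'll measure how the tray sits in the hand, mainly its tilt and position.

```bash
cat > t.py <<'E'
from h import *
import sys
np.set_printoptions(precision=3,suppress=True)
def tray(names=("top","side"),save_=None,half=95):
    s=read_state();P=s["position"];M=R.from_quat(s["ee_rot"]).as_matrix()
    print("tcp",P,"yaw",np.degrees(np.arctan2(-M[1,0],-M[0,0])),"F",s["contact_force"],"T",s["wrist_torque"],"t",s["clock"])
    for n in names:
        p=get_image(n);C=cloud(p);I=p["img"].astype(int)
        X=-M[:,0];X=np.array([X[0],X[1],0]);Y=np.array([-X[1],X[0],0])
        D=C-P;lx=D@X;ly=D@Y;lz=D[...,2]
        m=(p["z_map"]>0)&(lx>-45)&(lx<100)&(abs(ly)<85)&(lz>-75)&(lz<15)&(I.min(-1)>70)
        q=np.c_[lx[m],ly[m],lz[m]]
        best=0
        rng=np.random.default_rng(0)
        for _ in range(300):
            a=q[rng.choice(len(q),3,False)]
            k=np.linalg.lstsq(np.c_[a[:,:2],np.ones(3)],a[:,2],rcond=None)[0]
            if abs(k[0])>.7 or abs(k[1])>.25: continue
            w=abs(q[:,:2]@k[:2]+k[2]-q[:,2])<3
            if w.sum()>best: best=w.sum();W=w
        for _ in range(3):
            k=np.linalg.lstsq(np.c_[q[W,:2],np.ones(W.sum())],q[W,2],rcond=None)[0];W=abs(q[:,:2]@k[:2]+k[2]-q[:,2])<3
        print(n,"pts",len(q),W.sum(),"pitch up deg",np.degrees(np.arctan(k[0])),"rollslope deg",np.degrees(np.arctan(k[1])),"h below tcp at wall",k[2],"x range",np.percentile(q[W,0],[.5,99.5]),"y",np.percentile(q[W,1],[.5,99.5]))
        if save_:
            q=np.array([P[0],P[1],P[2]-30,1]);c=np.linalg.inv(p["world_from_camera"])@q;c=c[:3]*[1,-1,-1];c=p["mtx"]@c;u,v=(c[:2]/c[2]).astype(int)
            u=np.clip(u,60,580);v=np.clip(v,60,420)
            cv2.imwrite("pics/%s_%s.png"%(save_,n),cv2.resize(p["img"][v-60:v+60,u-60:u+60,::-1],(400,400),interpolation=3))
if __name__=="__main__": tray(save_=sys.argv[1])
E
python3 t.py a; python3 -c "
import cv2,numpy as np;cv2.imwrite('pics/a.png',np.hstack([cv2.imread('pics/a_top.png'),cv2.imread('pics/a_side.png')]))"
```

```text
tcp [538.687 169.92  191.845] yaw -5.666271996132086 F [-0.355  0.173 -3.259] T [-0.017  0.077 -0.047] t 7.15
top pts 882 661 pitch up deg -0.4427345449264053 rollslope deg -0.38571194019529464 h below tcp at wall -30.420640803534543 x range [-27.235  86.836] y [-71.045  59.282]
side pts 1364 1199 pitch up deg -0.4487040634463636 rollslope deg 0.5418822816991801 h below tcp at wall -28.77698596630621 x range [-22.95  88.76] y [-12.69   74.551]
```

View pics/a.png

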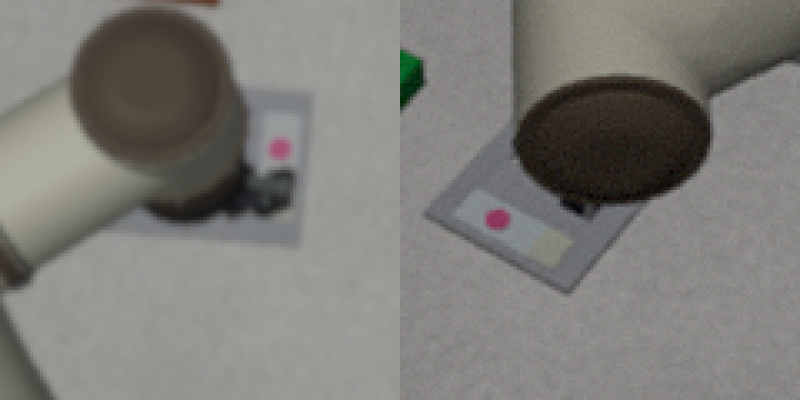

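The tray hangs level (pitch -0.4°), TCP 34 mm above its underside and centred. Next I move it beside the stand, at stand yaw.

Emit:
carry_out(slide=[[0.001,-0.05,0],[0.002,-0.103,0],[0.003,-0.157,0],[0.004,-0.21,0],[0.005,-0.263,0],[0.006,-0.316,0],[0.007,-0.37,0],[0.008,-0.422,0]], roll=[-2,-5,-8,-11,-14,-17,-20,-22], claw=[0.03,0.03,0.03,0.03,0.03,0.03,0.03,0.03])

```text
clock: 8.25
position: [489.7, -250.5, 192.8]
ee_rot: [-0.143, 0.99, 0.0, -0.001]
contact_force: [0.9, 0.5, -1.9]
gripper_width: 39.2
grasp_force: 61.3
```

Emit:
carry_out(slide=[[0,0,0.025],[0,0,0.05],[0,0,0.07],[0,0,0.08],[0,0,0.084],[0,0,0.084],[0,0,0.084],[0,0,0.084]], roll=[0,0,0,0,0,0,0,0], claw=[0.03,0.03,0.03,0.03,0.03,0.03,0.03,0.03])

```text
clock: 9.25
position: [490.9, -248.9, 110.5]
ee_rot: [-0.142, 0.99, -0.0, 0.001]
contact_force: [-0.0, 0.8, -2.9]
gripper_width: 39.2
grasp_force: 61.6
```

Emit:
carry_out(slide=[[0,0,0.005],[0,0,0.01],[0,0,0.013],[0,0,0.016],[0.001,0,0.019],[0.001,0,0.022],[0.002,0,0.025],[0.002,0,0.025]], roll=[0,0,0,0,0,0,0,0], claw=[0.03,0.03,0.03,0.03,0.03,0.03,0.03,0.03])

```text
clock: 10.25
position: [489.1, -249.6, 85.0]
ee_rot: [-0.142, 0.99, -0.0, 0.001]
contact_force: [-0.3, 2.3, 4.8]
gripper_width: 38.8
grasp_force: 62.9
```

Emit:
carry_out(slide=[[0.001,0,0.003],[0.002,0,0.006],[0.003,0,0.009],[0.004,0,0.012],[0.004,0,0.014],[0.005,0,0.016],[0.005,0,0.018],[0.005,0,0.018]], roll=[0,0,0,0,0,0,0,0], claw=[0.03,0.03,0.03,0.03,0.03,0.03,0.03,0.03])

```text
clock: 11.25
position: [483.8, -250.9, 66.8]
ee_rot: [-0.142, 0.99, -0.0, -0.0]
contact_force: [0.3, 0.3, 4.3]
gripper_width: 38.8
grasp_force: 64.1
```

```bash
python3 t.py b
```

```text
tcp [ 483.811 -250.856   66.787] yaw 16.38496380531163 F [0.272 0.251 4.252] T [ 0.22  -0.64   0.109] t 11.25
top pts 585 256 pitch up deg -4.414375503189654 rollslope deg 0.9066123444965032 h below tcp at wall -69.72557075501027 x range [-44.91  -15.914] y [-76.796  50.304]
side pts 2229 996 pitch up deg 15.683719331632826 rollslope deg 0.19307865830985646 h below tcp at wall -30.605063750664122 x range [-9.863 96.61 ] y [-68.868  73.502]
```

Emit:
carry_out(slide=[[0,0,0.002],[0,0,0.004],[0.001,0,0.006],[0.001,0,0.008],[0.001,0,0.008],[0.001,0,0.008]], roll=[0,0,0,0,0,0], claw=[0.03,0.03,0.03,0.03,0.03,0.03])

```text
clock: 12.1
position: [482.7, -251.1, 59.0]
ee_rot: [-0.143, 0.99, -0.0, -0.0]
contact_force: [-1.6, 1.3, 6.4]
gripper_width: 38.7
grasp_force: 64.8
```

```bash
python3 t.py b
```

```text
tcp [ 482.724 -251.092   59.016] yaw 16.398294928656828 F [-1.577  1.304  6.42 ] T [ 0.314 -0.314  0.067] t 12.1
top pts 583 264 pitch up deg -1.7314203597709816 rollslope deg 0.6632927921088626 h below tcp at wall -60.14010616909255 x range [-44.881 -12.954] y [-80.367  50.203]
side pts 2215 997 pitch up deg 20.391768124017858 rollslope deg -0.1988551452065834 h below tcp at wall -31.321660220514737 x range [-6.087 97.143] y [-67.922  73.471]
```

Emit:
carry_out(slide=[[0,0,-0.025],[0,0,-0.05],[-0.015,0,-0.065],[-0.035,-0.001,-0.065],[-0.055,-0.001,-0.062],[-0.069,-0.001,-0.06],[-0.069,-0.001,-0.055],[-0.069,-0.001,-0.055]], roll=[0,0,0,0,0,0,0,0], claw=[0.03,0.03,0.03,0.03,0.03,0.03,0.03,0.03])

```text
clock: 13.2
position: [548.0, -232.4, 112.5]
ee_rot: [-0.142, 0.99, 0.001, -0.002]
contact_force: [-0.5, 0.5, -2.8]
gripper_width: 38.9
grasp_force: 63.8
```

```bash
python3 t.py c;  python3 -c "
import cv2,numpy as np;cv2.imwrite('pics/c.png',np.hstack([cv2.imread('pics/c_top.png'),cv2.imread('pics/c_side.png')]))"
```

```text
tcp [ 547.954 -232.416  112.494] yaw 16.3503778494526 F [-0.521  0.539 -2.787] T [ 0.017  0.101 -0.004] t 13.2
top pts 376 176 pitch up deg 20.166938171324855 rollslope deg 3.3475355965547426 h below tcp at wall -32.899374518517945 x range [-13.4    38.667] y [ 6.546 60.968]
side pts 1931 992 pitch up deg 19.23306479539605 rollslope deg -0.31273591264245815 h below tcp at wall -30.583408734380217 x range [-6.239 97.43 ] y [-68.272  72.776]
```

View pics/c.png

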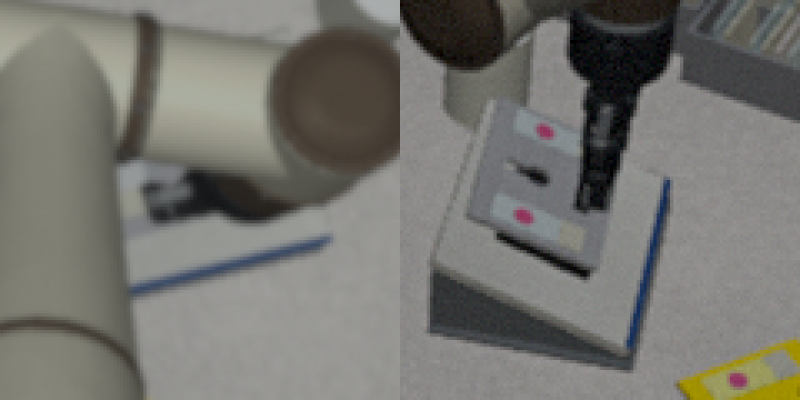

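The side crop shows the tray tilted parallel to the stand, above the stud, with the keyhole at about (538,177) in the crop. I'll compare keyhole and stud in the side camera, since a shared calibration error then cancels.

```bash
cat > k.py <<'E'
from h import *
np.set_printoptions(precision=2,suppress=True)
n=np.array([-.330,-.0955,.940]);n/=np.linalg.norm(n);X=np.array([.902,.262,.342]);X-=n*(X@n);X/=np.linalg.norm(X);Y=np.cross(n,X)
head=np.array([596.5,-218.8,78.])
def proj(p,q):
    c=(np.linalg.inv(p["world_from_camera"])@np.r_[q,1])[:3]*[1,-1,-1];c=p["mtx"]@c;return c[:2]/c[2]
s=read_state();P=s["position"]
p=get_image("side");C=cloud(p);I=p["img"].astype(int)
o=P-34.5*n+30*X   # tray origin predicted
D=C-o;h=D@n;a=D@X;b=D@Y
print("rel head->keyhole predicted (X,Y,n)",[(o+8*X-head)@v for v in(X,Y,n)])
m=(p["z_map"]>0)&(abs(h-5)<3)&(abs(a)<75)&(abs(b)<90)
# top-plane by ray intersect -> tray coordinates
v,u=np.mgrid[:480,:640]
K=p["mtx"];T=p["world_from_camera"];d=np.stack([(u-K[0,2])/K[0,0],-(v-K[1,2])/K[1,1],-np.ones_like(u,float)],-1)@T[:3,:3].T
c=T[:3,3];t=((o+5*n-c)@n)/(d@n);Q=c+d*t[...,None]-o;qa=Q@X;qb=Q@Y
k=(I.max(-1)<75)&(abs(qb)<22)&(qa>-8)&(qa<45)
print("dark hole px",k.sum(),"a",np.percentile(qa[k],[2,50,98]),"b",np.percentile(qb[k],[2,50,98]))
for lo in range(-6,45,4):
    w=k&(qa>=lo)&(qa<lo+4)
    if w.sum()>2: print(lo,w.sum(),qb[w].min(),qb[w].max())
pk=(I[...,0]-I[...,1]>50)&(I[...,2]-I[...,1]>10)&(abs(qa)<60)&(abs(qb)<80)
for sg in(1,-1):
    w=pk&(qb*sg>0);print("pink",w.sum(),qa[w].mean(),qb[w].mean())
for t in("keyhole","slot_end","tray","grip"):
    for r in place_of(p,t)[:3]:
        uu,vv=r["at"];
        if abs(uu-365)<40 and abs(vv-185)<40:
            i,j=int(round(vv)),int(round(uu));print(t,r["conf"],r["at"],qa[i,j],qb[i,j],proj(p,o+{'keyhole':8,'slot_end':32,'tray':0,'grip':-30}[t]*X))
E
python3 k.py
```

```text
rel head->keyhole predicted (X,Y,n) [np.float64(3.248914510378696), np.float64(-0.002673625189827313), np.float64(16.018817324474515)]
dark hole px 30 a [ 5.83 16.7  29.81] b [-5.01  1.77  7.97]
6 4 -2.9992715754508605 4.047707099399145
10 6 -4.89805911060678 7.29197540313001
14 6 -3.260396758408436 8.909677504241996
18 5 -5.158723758956897 7.028793478345274
22 4 -1.8869769886224825 5.145692292876986
26 3 -0.25558783646061306 4.883131922909315
pink 16 15.52205457318348 49.17126911365017
pink 13 19.58509150584303 -50.71427021433521
keyhole 0.88 [365.4, 176.2] 9.74108846551644 9.173310370123074 [365.5  175.22]
slot_end 0.67 [353.5, 173.3] 39.746415392069935 16.424663998568235 [357.23 171.39]
tray 0.71 [359.6, 175.6] 22.378035963733517 17.2192061535113 [368.26 176.49]
grip 0.93 [381.3, 174.4] -30.08597920843891 -24.272163927341765 [378.55 181.25]
```

```bash
cat >> k.py <<'E'
print("--")
z=p["z_map"]>0
for lo,hi in((-65,-55),(-55,-40),(40,55),(55,65)):
    w=z&(abs(h-5)<4)&(b>lo)&(b<hi)&(abs(a)<90);print(lo,w.sum(),np.percentile(a[w],[1,99]),np.median(h[w]))
for lo,hi in((-45,-30),(25,40),(0,20)):
    w=z&(abs(h-5)<4)&(a>lo)&(a<hi)&(abs(b)<100);print("b",lo,np.percentile(b[w],[1,99]))
w=z&(abs(h-5)<4)&(abs(a)<90)&(abs(b)<100)
k3=np.linalg.lstsq(np.c_[a[w],b[w],np.ones(w.sum())],h[w],rcond=None)[0];print("plane",np.degrees(k3[:2]),k3[2])
E
python3 k.py | sed -n '/--/,$p'
python3 - <<'E'
# same measure of pink/keyhole not possible before; recompute stud from initial images unavailable
E
```

```text
--
-65 51 [-8.46 62.24] 4.90558194455857
-55 97 [-12.13  63.26] 5.432704184983652
40 157 [-47.96  59.73] 5.188507730593854
55 131 [-48.86  58.94] 5.011875822583594
b -45 [10.61 72.44]
b 25 [-66.77  72.7 ]
b 0 [-67.81  73.12]
plane [-0.45 -0.  ] 4.888964339644422
```

The side view puts the tray about 6 mm further up-slope than nominal in the hand, so I'll shift down-slope by about 7 mm, come near the head and feel.

Emit:
carry_out(slide=[[0.004,-0.001,0.004],[0.003,-0.001,0.009],[0.002,-0.001,0.0145],[0.002,-0.001,0.0145],[0.001,-0.001,0.017],[0.0,-0.001,0.02],[0.0,-0.001,0.02],[0.0,-0.001,0.02]], roll=[0,0,0,0,0,0,0,0], claw=[0.03,0.03,0.03,0.03,0.03,0.03,0.03,0.03])

```text
clock: 14.8
position: [549.7, -233.6, 93.9]
ee_rot: [-0.142, 0.99, -0.0, 0.0]
contact_force: [-0.1, 0.5, -2.7]
gripper_width: 38.8
grasp_force: 63.8
```

```bash
python3 k.py
```

```text
rel head->keyhole predicted (X,Y,n) [np.float64(-2.651501189879806), np.float64(-1.1523384243210246), np.float64(-2.699700414804969)]
dark hole px 12 a [19.89 26.03 32.14] b [-4.99  1.78  6.18]
22 4 -2.4343545015485195 6.2395098405741125
26 4 -0.8024351208428683 4.347135124824136
pink 16 16.108971906932297 49.31525048158019
pink 12 19.83873900599725 -50.80700960756155
keyhole 0.75 [361.6, 180.0] 16.42686394982233 8.402248066267152 [364.74 180.44]
keyhole 0.69 [364.3, 184.1] 8.285113940569007 19.14946202784903 [364.74 180.44]
slot_end 0.94 [354.1, 177.6] 38.35690468078593 14.299249780791051 [356.55 176.66]
slot_end 0.2 [363.2, 181.2] 13.103826849555665 10.29065261248827 [356.55 176.66]
tray 0.57 [363.1, 181.3] 13.103826849555665 10.29065261248827 [367.46 181.7 ]
grip 0.59 [380.8, 178.8] -32.4030763218369 -26.474552598528845 [377.65 186.4 ]
--
-65 48 [-8.13 63.4 ] 5.121936807642766
-55 104 [-9.33 63.29] 5.037476121809002
40 152 [-48.44  59.35] 5.083352286094629
55 119 [-49.25  59.74] 4.767255879679254
b -45 [11.47 73.53]
b 25 [-64.67  73.36]
b 0 [-67.44  72.85]
plane [-0.32  0.02] 4.647383150956647
```

No contact force, though the underside should already be about 3 mm below the head top, and the hole now shows brass. I'll keep descending along the board normal.

Emit:
carry_out(slide=[[-0.0003,0,0.001],[-0.0007,0,0.002],[-0.001,0,0.003],[-0.0013,0,0.004],[-0.0013,0,0.004],[-0.0013,0,0.004]], roll=[0,0,0,0,0,0], claw=[0.03,0.03,0.03,0.03,0.03,0.03])

```text
clock: 15.8
position: [550.8, -233.3, 90.0]
ee_rot: [-0.142, 0.99, -0.0, -0.0]
contact_force: [-1.9, 0.2, -0.3]
gripper_width: 38.7
grasp_force: 64.1
```

```bash
cat >> k.py <<'E'
g=(I[...,0]-I[...,2]>30)&(abs(qa-12)<35)&(abs(qb)<25)
print("gold",g.sum(),qa[g].mean() if g.any() else 0,qb[g].mean() if g.any() else 0, s["contact_force"],s["wrist_torque"])
cv2.imwrite("pics/k.png",cv2.resize(p["img"][130:230,300:430,::-1],(780,600),interpolation=3))
E
python3 k.py|egrep 'rel|gold|plane'
```

```text
rel head->keyhole predicted (X,Y,n) [np.float64(-2.9309099809320807), np.float64(-1.1273253888687218), np.float64(-6.782522360936618)]
plane [-0.13 -0.03] 4.8879456486137896
gold 22 12.880904271212081 -0.7490843310542572 [-1.95  0.21 -0.29] [-0.02  0.48 -0.04]
```

View pics/k.png

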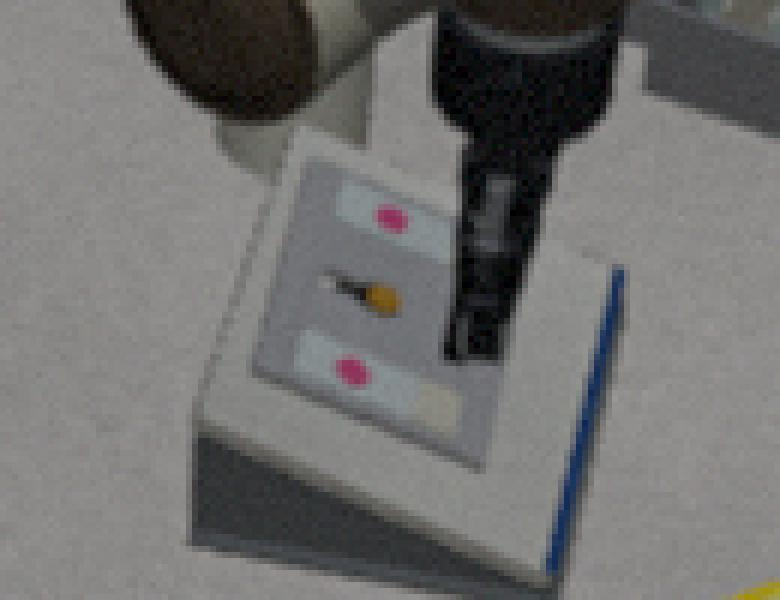

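The head fills the keyhole's large end and light pad contact is felt. Now I press into the pad.

Emit:
carry_out(slide=[[-0.0003,0,0.001],[-0.0007,0,0.002],[-0.001,0,0.003],[-0.0014,0,0.004],[-0.0014,0,0.004],[-0.0014,0,0.004]], roll=[0,0,0,0,0,0], claw=[0.03,0.03,0.03,0.03,0.03,0.03])

```text
clock: 16.8
position: [552.1, -232.8, 86.0]
ee_rot: [-0.142, 0.99, -0.0, -0.0]
contact_force: [-4.5, -0.5, 3.4]
gripper_width: 38.9
grasp_force: 64.6
```

```bash
python3 k.py|egrep 'rel|gold|plane'
```

```text
rel head->keyhole predicted (X,Y,n) [np.float64(-2.9875642004562), np.float64(-1.11231460830265), np.float64(-11.042959626700767)]
plane [-0.25  0.08] 4.887185793417633
gold 22 11.76754617325628 -4.739273792739869 [-4.49 -0.54  3.35] [ 0.05  0.94 -0.  ]
```

Emit:
carry_out(slide=[[0.002,0,0.0007],[0.0038,0,0.0014],[0.0056,0,0.002],[0.0075,0,0.0027],[0.0094,0,0.0034],[0.0113,0,0.0041]], roll=[0,0,0,0,0,0], claw=[0.03,0.03,0.03,0.03,0.03,0.03])

```text
clock: 17.8
position: [541.7, -236.3, 81.9]
ee_rot: [-0.142, 0.99, -0.0, 0.001]
contact_force: [1.5, -0.4, 5.6]
gripper_width: 38.9
grasp_force: 64.6
```

```bash
python3 k.py|egrep 'rel|gold|plane|pink'
```

```text
rel head->keyhole predicted (X,Y,n) [np.float64(-14.658303851287405), np.float64(-1.4803917219024594), np.float64(-11.058513094870019)]
pink 15 15.818207289304967 48.83228608905394
pink 13 19.42716703206939 -51.92532489900179
plane [0.02 0.06] 4.809006603102029
gold 24 22.67567254810143 -4.380909955598042 [ 1.48 -0.39  5.65] [ 0.02 -0.55 -0.08]
```

The tray slides under the head. I'll continue to the hard end.

Emit:
carry_out(slide=[[0.0019,0,0.0007],[0.0038,0,0.0014],[0.0056,0,0.002],[0.0075,0,0.0027],[0.0094,0,0.0034],[0.0113,0,0.0041],[0.0128,0,0.0047],[0.0128,0,0.0047]], roll=[0,0,0,0,0,0,0,0], claw=[0.03,0.03,0.03,0.03,0.03,0.03,0.03,0.03])

```text
clock: 19.05
position: [529.2, -239.6, 77.2]
ee_rot: [-0.142, 0.99, -0.0, 0.0]
contact_force: [0.9, 0.0, 5.5]
gripper_width: 38.8
grasp_force: 64.7
```

```bash
python3 k.py|egrep 'rel|gold|plane|pink'
```

```text
rel head->keyhole predicted (X,Y,n) [np.float64(-28.387482948250838), np.float64(-1.2154378269836168), np.float64(-11.073552021233903)]
pink 15 16.17636757515944 49.09365424525425
pink 12 19.966433971177306 -51.77492404343218
plane [ 0.15 -0.04] 4.8863342263364045
gold 22 36.33743538773572 -5.191532756124633 [0.9  0.05 5.53] [-0.04 -0.5  -0.02]
```

Emit:
carry_out(slide=[[0.001,0,0.0003],[0.0019,0,0.0007],[0.0028,0,0.001],[0.0028,0,0.001]], roll=[0,0,0,0], claw=[0.03,0.03,0.03,0.03])

```text
clock: 19.8
position: [528.7, -239.9, 76.9]
ee_rot: [-0.143, 0.99, -0.001, 0.002]
contact_force: [4.6, 3.3, 6.8]
gripper_width: 39.2
grasp_force: 64.8
```

```bash
python3 k.py|egrep 'rel|gold|plane|pink'
```

```text
rel head->keyhole predicted (X,Y,n) [np.float64(-29.078003247353326), np.float64(-1.3519405776352822), np.float64(-11.11541246183939)]
pink 17 16.308906668452817 48.83684187713041
pink 13 19.124299843354912 -51.62019692274073
plane [ 0.16 -0.01] 4.93637664161407
gold 21 37.14187162961376 -5.494203759611429 [4.59 3.26 6.83] [ 0.9  -1.32  0.01]
```

Hard end felt. I'll ease off the push, open and retreat straight up.

Emit:
carry_out(slide=[[-0.0015,0,-0.0005],[-0.0015,0,-0.0005],[-0.0015,0,-0.0005],[-0.0015,0,-0.0005],[-0.0015,0,-0.0005],[-0.0015,0,-0.0005]], roll=[0,0,0,0,0,0], claw=[0.03,0.05,0.065,0.065,0.065,0.065])

```text
clock: 20.8
position: [527.7, -240.0, 76.4]
ee_rot: [-0.142, 0.99, 0.0, -0.0]
contact_force: [0.4, -0.4, -0.0]
gripper_width: 64.7
grasp_force: 0.0
```

Emit:
carry_out(slide=[[0,0,-0.02],[0,0,-0.05],[0,0,-0.09],[0.03,0,-0.13],[0.07,0,-0.16],[0.11,0,-0.16],[0.12,0,-0.16],[0.12,0,-0.16]], roll=[0,0,0,0,0,0,0,0], claw=[0.065,0.065,0.065,0.065,0.065,0.065,0.065,0.065])

```text
clock: 21.8
position: [412.5, -274.0, 236.7]
ee_rot: [-0.142, 0.99, -0.0, 0.0]
contact_force: [0.5, 0.3, -0.5]
gripper_width: 65.3
grasp_force: 0.0
```

```bash
sed -i 's/^s=read_state();P=.*/import sys\ns=read_state();P=np.array([528.7,-239.9,76.9])/' k.py; python3 k.py|egrep 'rel|gold|plane|pink|b|^[-45]'
```

```text
rel head->keyhole predicted (X,Y,n) [np.float64(-29.058470506296292), np.float64(-1.3584999579961536), np.float64(-11.163847548914116)]
dark hole px 30 a [ 5.83 15.82 30.32] b [-8.19 -1.37  4.89]
pink 15 16.085613576826372 45.36504455659671
pink 14 19.551258204646704 -54.96767523085669
--
-65 51 [-43.46  64.05] 7.45609969203049
-55 76 [-50.15  63.53] 7.404908593820755
40 101 [-48.36  60.54] 6.964803443178899
55 74 [-48.5  59.3] 7.3247507315240465
b -45 [-68.72  71.08]
b 25 [-68.55  73.44]
b 0 [-68.31  72.44]
plane [ 0.07 -0.17] 6.681601938122762
gold 21 37.1123067110219 -5.541172130208934 [ 0.51  0.29 -0.5 ] [ 0.02  0.01 -0.02]
```

View pics/k.png

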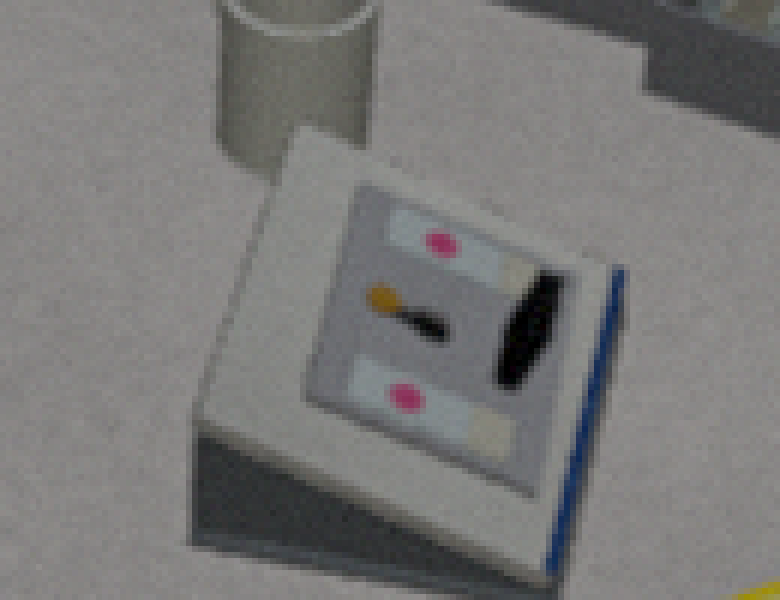

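The head sits over the slot's narrow end. The tray is flat and square, and the pad has lifted it about 2 mm against the head.

```bash
python3 -c "from bench import *;print(job_done())"
```

```text
the job is handed in; nothing more can be done
None
```

I hung the tray on the stud and slid it to the hard end. The last picture shows it flat, square and locked under the head with the gripper clear, and I handed the job in at about 22 s with no verdict returned.

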